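# Seat the nested lids on the canister, then take off the dust cover alone

## Task

The wooden inner lid and the steel dust cover lie nested on the bench: lift both together by the wooden post and lower them level onto the open steel canister, and after the cover has come to rest on the rim keep lowering the post until you feel the inner lid meet its padded seat, then press it gently but distinctly home. Let go of the post, take the dust cover by its collar and lift it straight off until all of it is clear above the top of the post, leaving the inner lid seated and undisturbed. Finish while still holding the cover up, level and still; do not put it down.

Things in the scene. Friction and masses are not known exactly. Their poses are not given: they have to be found in the camera images.
- canister: Open round canister of plain steel, fixed to the bench: 108 mm outside diameter, 100 mm bore, rim 85 mm above its origin, small wire loop on its side. Origin: centre of its underside; z up.
- canister_rim (a point): Centre of the canister's mouth, level with the rim. Below it, inside, is a level rubber-padded seat of unknown depth: the inner lid's origin comes to rest on it 21 to 29 mm below this point. The pad gives 1 mm for each 1.5 N and at most 8 mm, then stops hard. A push of about 8 N is right; never 25 N or more.
- inner_lid: Inner lid: plain light-wood disc, 92 mm diameter, 18 mm thick, lower edge chamfered, with an upright round wooden post, 16 mm diameter, on its centre; about 0.22 kg. Origin: centre of the underside; z up. It starts flat on the bench, the dust cover resting loosely on the disc and the post standing up through the cover's collar; raising the post carries both.
- post_top (a point): Top of the post, on its axis, 77 mm above the inner lid's origin. It stands 39 mm above the collar's top while nested. Grip only the top 18 mm: once the cover has landed on the rim, the post sinks a further 4 to 17 mm through the collar before the lid is home.
- outer_lid: Dust cover (outer lid): plain steel disc, 126 mm diameter, 4 mm thick, a skirt round its edge hanging 14 mm below the origin (120 mm inside, fits over the canister), a round upright collar in the middle; about 0.15 kg. Origin: centre of the disc's underside, which rests on the inner lid's disc at first and on the canister's rim later; z up.
- collar_top (a point): Centre of the collar's upper edge, 20 mm above the cover's origin. The collar is 36 mm outside diameter, stands 16 mm above the disc and has a 22 mm hole for the post. It is where to grip the cover; the post then stands up between the fingers, 28 to 35 mm above this point.

How it is judged:
On the way, in this order (a step that is already met when the one before it is completed fails the run):
1. both lids are lifted together by the post (height (world z) of inner_lid above 0.03 m and height (world z) of outer_lid above 0.045 m and contact force between the fingers and inner_lid above 1 N and distance between inner_lid and outer_lid below 0.03 m and horizontal distance between inner_lid and canister above 0.08 m), for 0.2 s.
2. the dust cover rests on the canister and the inner lid is pressed home on its seat with more than 5 N (horizontal distance between inner_lid and canister below 0.008 m and angle between inner_lid's own z axis and vertical below 0.06 rad and z of inner_lid in the frame of canister below 0.069 m and contact force between inner_lid and canister above 5 N and horizontal distance between outer_lid and canister below 0.012 m and z of outer_lid in the frame of canister below 0.089 m), for 0.2 s.
3. the dust cover alone is lifted by the fingers off the rim (horizontal distance between inner_lid and canister below 0.008 m and angle between inner_lid's own z axis and vertical below 0.06 rad and z of inner_lid in the frame of canister below 0.069 m and contact force between the fingers and outer_lid above 1 N and contact force between the fingers and inner_lid below 0.2 N and z of outer_lid in the frame of canister above 0.11 m), for 0.1 s.
At the end, for the whole second after the job is handed in: Fingers hold the cover level (0.2 rad) and still, its origin over 154 mm above the canister's underside, touching neither canister nor inner lid; the inner lid rests untouched on its seat, level within 0.06 rad, within 8 mm of the canister's axis (horizontal distance between inner_lid and canister below 0.008 m and angle between inner_lid's own z axis and vertical below 0.06 rad and z of inner_lid in the frame of canister below 0.069 m and contact force between inner_lid and canister above 0.8 N and contact force between each of the arm, the fingers and inner_lid below 0.2 N and contact force between outer_lid and inner_lid below 0.1 N and contact force between outer_lid and canister below 0.1 N and contact force between the fingers and outer_lid above 1 N and z of outer_lid in the frame of canister above 0.154 m and angle between outer_lid's own z axis and vertical below 0.2 rad and linear speed of outer_lid below 0.03 m/s and linear speed of inner_lid below 0.02 m/s); the arm keeps its last pose, push and grip.
It fails at once if the inner lid is pushed on the canister with more than 25 N (contact force between inner_lid and canister above 25 N).
It fails at once if the dust cover is separated from the inner lid while the inner lid is not on its seat, or the inner lid is lifted off its seat with the cover off (z of outer_lid in the frame of inner_lid above 0.05 m and contact force between inner_lid and canister below 0.1 N).
It fails at once if the inner lid is tipped (angle between inner_lid's own z axis and vertical above 0.35 rad).
It also fails if it takes over 48 s, if anything falls off the work surface, if the arm or the gripper's body presses on something with over 40 N, if the wrist force passes 120 N, or if a joint passes its speed limit or range.

## Robot

A 6-joint arm with a two-finger parallel gripper is mounted at the origin on a cart in front of the work surface, level with it; the furniture and walls round the work are solid. World frame = base frame: x ahead of the robot, y to its left, z up, the work surface at z = 0. Lengths are in m, angles in rad, forces in N, time in s.
With the tool pointing down it reaches from about 0.275 to 0.725 m from the base axis. Payload 15.9 kg.
Tool frame: the origin (TCP) lies at the very end of the fingers, on their centre line; the grasp point (between the pads) lies 19 mm behind it; z points along the fingers, y is the line along which they close (so a half turn about z gives the same grasp; the last joint's range is limited). The gripper opens to 85 mm and grips with 20 to 120 N. Pads are 22 mm wide; open, the fingers measure 114 mm over their backs; the gripper's body (76 mm by 85 mm) begins 54 mm behind the grasp point. The pads swing forward as they close: fully open they stand 13 mm farther back than shut.
Start: joints at [-1.264, 0.213, -0.034, 1.323, 0, 1.571], TCP at [0.151, -0.477, 0.231] pointing down, gripper open.
Joint ranges: [-2.98, 2.98], [-0.74, 1.72], [-1.14, 1.35], [-2.1, 2.04], [-1.57, 1.44], [-3.14, 3.14]. Speed limits (rad/s): [1.89, 1.89, 2.39, 2.57, 3.14, 3.14].

## Interface

Orientations are given as a unit quaternion [w, x, y, z].
In Python, from bench import ctrl gives the robot as it stands. The module is installed in compiled form; this text tells all that it offers.
- The arm moves only by the tool step_arm, never from a script. Its argument "steps" is a list of rows, each an object of numbers: "dx", "dy", "dz": the shift along the world's x, y, z in m; "wx", "wy", "wz": the turn, a rotation vector about the world's x, y, z in degrees; "hand": the closure in counts, from 0 (fully open) to 255 (shut). A call has 1 to 20 rows; each row shifts and turns the commanded pose from where the row before left it; what a row does not reach is not made up. A row lasts 1/10 s, in which the tool goes at most 50 mm and 8.59 degrees, less where a joint would pass 70% of its speed; a pose out of reach is approached as far as the arm can. A call with a gripper value outside its range is refused whole. The fingers move at their own pace and stop on an object; the grip force is fixed at half the most. Time passes only in rows, so rows that do not move let the fingers close. It gives the time, the measured TCP pose, the force and the opening at its end, in the units of the state.
- ctrl.read_state(): the state, without advancing time (a new reading comes with each control period).
- ctrl.read_camera(name): name is "scene" or "top"; returns a dict with "img" (420x560x3 uint8, red, green, blue), "vertical_fov" (degrees; the focal length in pixels is half the picture's height over the tangent of half this angle, whatever the lens; pixels are square), "cx", "cy" (the principal point, pixels), "world_to_cam" (4x4, takes a point from world to camera coordinates). Camera axes: x right, y up, looking along -z (the intrinsics and any distortion apply to the point x, -y, -z); pixel columns grow to the right and rows downward; lengths in m; the calibration is good to about 2 mm. A picture is of the moment at which its call begins. There is no depth.
- ctrl.sign_off(): hands the job in, once; it reports no verdict.
The state is a dict: "t": time; "joint_positions": joint angles; "joint_velocities": joint speeds; "tau": joint torques, N m; "eef_pos": TCP position; "orientation": TCP orientation; "ft_force": force on the tool from outside, world axes, zero at the start; "wrist_torque": the same for the moment, N m; "width": finger opening in m.
Only numpy, scipy, OpenCV 4.12 (cv2) and the standard library are available. Lean on these libraries where they do the work, as an engineer would, in place of code of your own. Each camera call takes 0.05 s, during which the arm holds its last target. There are 200 camera calls.

## Working session

There is one attempt and no reset: what is moved stays moved. The work goes in short steps, Python scripts to look and compute and a tool call to move; the robot and the scene stay as the last step left them, time stands still between calls to the robot, and variables do not carry over. Pictures are saved under pics/ and viewed, on a budget of 10 in all, crops included, one or two more only if the job needs it, and the job is handed in when it is done.

Besides the shell and the picture viewer there is one more tool, called after "Call:" by a JSON object that holds its "name" and its "arguments". step_arm: Moves the arm, as the interface text tells. Its arguments: {"type":"object","properties":{"steps":{"type":"array","items":{"type":"object","properties":{"dx":{"type":"number"},"dy":{"type":"number"},"dz":{"type":"number"},"wx":{"type":"number"},"wy":{"type":"number"},"wz":{"type":"number"},"hand":{"type":"number"}}}}},"required":["steps"]}

```bash
mkdir -p pics; cat > h.py <<'E'
from bench import ctrl
import numpy as np, cv2
def cam(n): return ctrl.read_camera(n)
def K(c):
    f=c["img"].shape[0]/2/np.tan(np.radians(c["vertical_fov"])/2); return f,c["cx"],c["cy"]
def ray(c,u,v,z):
    f,cx,cy=K(c); M=np.array(c["world_to_cam"]); R,t=M[:3,:3],M[:3,3]
    d=R.T@np.array([(u-cx)/f,-(v-cy)/f,-1]); o=-R.T@t
    return o+d*(z-o[2])/d[2]
def proj(c,p):
    f,cx,cy=K(c); M=np.array(c["world_to_cam"]); q=M[:3,:3]@np.array(p)+M[:3,3]
    return cx+f*q[0]/-q[2], cy-f*q[1]/-q[2]
def save(c,n): cv2.imwrite("pics/"+n,c["img"][:,:,::-1])
E
python3 - <<'E'
from h import *
a=cam("top");b=cam("scene")
cv2.imwrite("pics/top0.png",a["img"][:,:,::-1]);save(b,"scene0.png")
for c in(a,b):
    M=np.array(c["world_to_cam"]);print(K(c),[k for k in c],-M[:3,:3].T@M[:3,3],M[:3,:3].round(3).tolist())
s=ctrl.read_state();print(s)
E
```

```text
(np.float64(399.5102509458815), 285.68822706322794, 210.78002551881434) ['img', 'vertical_fov', 'cx', 'cy', 'world_to_cam'] [0.43216495 0.07241138 0.93289033] [[0.001, -1.0, 0.026], [0.995, 0.003, 0.105], [-0.105, 0.025, 0.994]]
(np.float64(392.4232322718781), 275.056704696444, 211.17243986923611) ['img', 'vertical_fov', 'cx', 'cy', 'world_to_cam'] [0.03184915 0.66412189 0.4149777 ] [[-0.774, -0.633, 0.02], [0.259, -0.288, 0.922], [-0.578, 0.719, 0.387]]
{'t': 0.1, 'joint_positions': array([-1.26399424e+00,  2.13289501e-01, -3.49742873e-02,  1.32349626e+00,
        1.71075992e-05,  1.57079913e+00]), 'joint_velocities': array([ 1.25478649e-03,  7.97835905e-04,  1.97297976e-03,  5.44290392e-04,
       -5.97619123e-04, -6.57978066e-05]), 'tau': array([-7.97960456e-05, -6.87247038e+01,  4.87806344e+01,  1.21730423e-02,
        2.68138501e-05,  2.98549469e-05]), 'eef_pos': array([ 0.15092106, -0.47636677,  0.23088312]), 'orientation': array([-4.77509998e-04,  9.88257215e-01,  1.52798706e-01, -6.51758103e-05]), 'ft_force': array([0.21704604, 0.10587414, 0.38269077]), 'wrist_torque': array([ 0.00397705, -0.00527799,  0.0010344 ]), 'width': 0.0854784358787088}
```

View pics/top0.png

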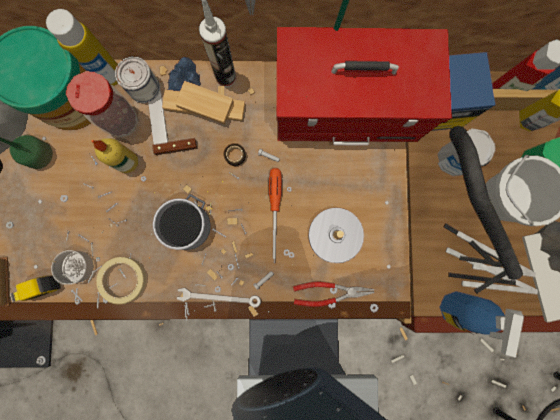

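View pics/scene0.png

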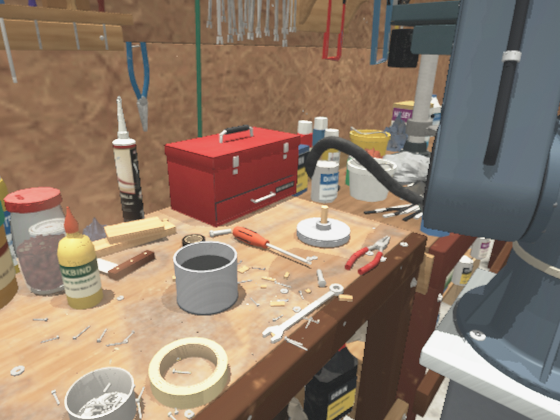

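The top view shows the canister mouth near (182,224), the nested cover near (336,235) and the post top near (340,233). In the scene view the post top is near (324,207) and the canister rim near (207,260).

```bash
python3 - <<'E'
from h import *
a=cam("top");b=cam("scene")
im=a["img"];hsv=cv2.cvtColor(im,cv2.COLOR_RGB2HSV)
def cont(mask,box):
    m=np.zeros_like(mask);x0,y0,x1,y1=box;m[y0:y1,x0:x1]=mask[y0:y1,x0:x1]
    cs,_=cv2.findContours(m,cv2.RETR_EXTERNAL,cv2.CHAIN_APPROX_NONE);return max(cs,key=cv2.contourArea)
def fit(c,cn,z):
    P=np.array([ray(c,u+0.,v+0.,z)[:2] for u,v in cv2.convexHull(cn)[:,0]])
    o,r=cv2.minEnclosingCircle(P.astype(np.float32)); 
    A=np.c_[2*P,np.ones(len(P))];s=np.linalg.lstsq(A,(P**2).sum(1),rcond=None)[0]
    return s[:2].round(4),np.sqrt(s[2]+s[:2]@s[:2]).round(4),o,r
S,V=hsv[...,1],hsv[...,2]
cov=((S<50)&(V>110)).astype(np.uint8)*255
cn=cont(cov,(295,195,375,275));print("cover",cv2.boundingRect(cn),fit(a,cn,.022))
bore=(V<75).astype(np.uint8)*255
cn=cont(bore,(145,190,220,260));print("bore",cv2.boundingRect(cn),fit(a,cn,.085))
can=((S<60)).astype(np.uint8)*255
cn=cont(can,(145,190,220,260));print("can",cv2.boundingRect(cn),fit(a,cn,.085))
post=((S>70)&(V>120)).astype(np.uint8)*255
cn=cont(post,(325,222,350,245));m=cv2.moments(cn);u,v=m['m10']/m['m00'],m['m01']/m['m00'];print("post",cv2.boundingRect(cn),u,v,ray(a,u,v,.077))
t=cv2.resize(im[190:280,135:385],None,fx=3.2,fy=3.2,interpolation=cv2.INTER_CUBIC)
s=cv2.resize(b["img"][190:320,160:400],None,fx=10/3,fy=2.4*10/7.2,interpolation=cv2.INTER_CUBIC)[:,:800]
s=cv2.resize(b["img"][190:285,160:410],None,fx=3.2,fy=3.2,interpolation=cv2.INTER_CUBIC)
cv2.imwrite("pics/z1.png",np.vstack([t,s])[:,:,::-1])
E
```

```text
cover (309, 208, 55, 55) (array([ 0.4731, -0.0656]), np.float64(0.0629), (0.47307145595550537, -0.06564454734325409), 0.06350522488355637)
bore (156, 202, 46, 45) (array([0.4926, 0.2773]), np.float64(0.047), (0.4934437870979309, 0.2774003744125366), 0.048169806599617004)
can (152, 194, 58, 56) (array([0.496 , 0.2704]), np.float64(0.0607), (0.4971884787082672, 0.27080655097961426), 0.06273117661476135)
post (335, 231, 9, 7) 339.1004566210045 233.75342465753425 [ 0.47306193 -0.06431689  0.077     ]
```

View pics/z1.png

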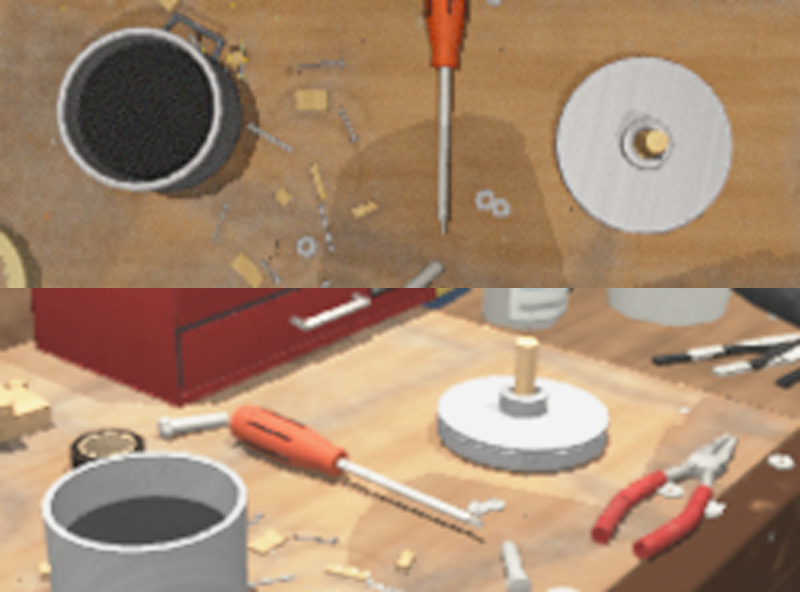

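Crop: the rim's outer edge spans u 153–204 and v 198–249. The post top is at about (339,234), and the cover fit matches the known radius. I'll move above the post by a path clear of the hose on the right.

Call:
{"name": "step_arm", "arguments": {"steps": [{"dx":0.017,"dy":0.037,"dz":0.005,"wz":4.5},{"dx":0.017,"dy":0.038,"wz":4.5},{"dx":0.017,"dy":0.038,"wz":4.5},{"dx":0.017,"dy":0.038,"wz":4.5},{"dx":0.016,"dy":0.038,"wz":4.5},{"dx":0.016,"dy":0.038,"wz":4.5},{"dx":0.028,"dy":0.023,"wz":4.5},{"dx":0.028,"dy":0.023,"wz":4.5},{"dx":0.028,"dy":0.023,"wz":4.5},{"dx":0.028,"dy":0.023,"wz":4.5},{"dx":0.028,"dy":0.023,"wz":4.5},{"dx":0.028,"dy":0.023,"wz":4.5},{"dx":0.027,"dy":0.023,"wz":4.5},{"dx":0.027,"dy":0.023,"wz":5.5},{},{}]}}

```text
$.steps[0]: bad value
```

```bash
python3 - <<'E'
from h import *
s=ctrl.read_state();print({k:np.round(s[k],4) for k in ("t","joint_positions","eef_pos","orientation","ft_force","width")})
a=cam("top");b=cam("scene")
hsv=cv2.cvtColor(a["img"],cv2.COLOR_RGB2HSV)
m=((hsv[...,1]<50)&(hsv[...,2]>140)).astype(np.uint8)*255
w=np.zeros_like(m);w[195:253,149:208]=m[195:253,149:208]
cs,_=cv2.findContours(w,cv2.RETR_EXTERNAL,cv2.CHAIN_APPROX_NONE);cn=max(cs,key=cv2.contourArea)
print(cv2.boundingRect(cn),cv2.fitEllipse(cn))
P=np.array([ray(a,u,v,.085)[:2] for u,v in cv2.convexHull(cn)[:,0]])
q=np.linalg.lstsq(np.c_[2*P,np.ones(len(P))],(P**2).sum(1),rcond=None)[0];print("rim",q[:2],np.sqrt(q[2]+q[:2]@q[:2]))
u,v=cv2.fitEllipse(cn)[0]; print(ray(a,u,v,.085))
# scene check: expected pixels vs seen
print("scene post proj",proj(b,(.4731,-.065,.077)),"rim proj",[proj(b,(q[0]+.054*np.cos(t),q[1]+.054*np.sin(t),.085)) for t in np.radians([0,90,180,270])])
im=b["img"].copy();p=proj(b,(.4731,-.065,.077));cv2.circle(im,tuple(int(round(x)) for x in p),1,(255,0,255),-1)
pts=np.array([proj(b,(q[0]+.054*np.cos(t),q[1]+.054*np.sin(t),.085)) for t in np.linspace(0,6.28,40)]).round().astype(int)
for x in pts: im[x[1],x[0]]=(255,0,255)
cv2.imwrite("pics/s2.png",cv2.resize(im[130:290,160:400],None,fx=3.3,fy=3.3,interpolation=cv2.INTER_NEAREST)[:,:,::-1])
E
```

```text
{'t': np.float64(0.2), 'joint_positions': array([-1.264 ,  0.2132, -0.0347,  1.3235, -0.    ,  1.5708]), 'eef_pos': array([ 0.1509, -0.4765,  0.231 ]), 'orientation': array([-3.000e-04,  9.883e-01,  1.528e-01, -1.000e-04]), 'ft_force': array([0.4675, 0.5256, 0.1843]), 'width': np.float64(0.0857)}
(152, 199, 52, 51) ((177.85189819335938, 223.64100646972656), (49.6657829284668, 50.961181640625), 51.72392654418945)
rim [0.4937997  0.27854558] 0.05376542433680736
[0.49338117 0.27866066 0.085     ]
scene post proj (np.float64(323.969085136156), np.float64(205.76571494659777)) rim proj [(np.float64(184.75006158819065), np.float64(244.42921713629997)), (np.float64(179.471993481886), np.float64(266.42069725703453)), (np.float64(227.155587353391), np.float64(264.8221962594377)), (np.float64(227.6782198815336), np.float64(243.22340955893384))]
```

View pics/s2.png

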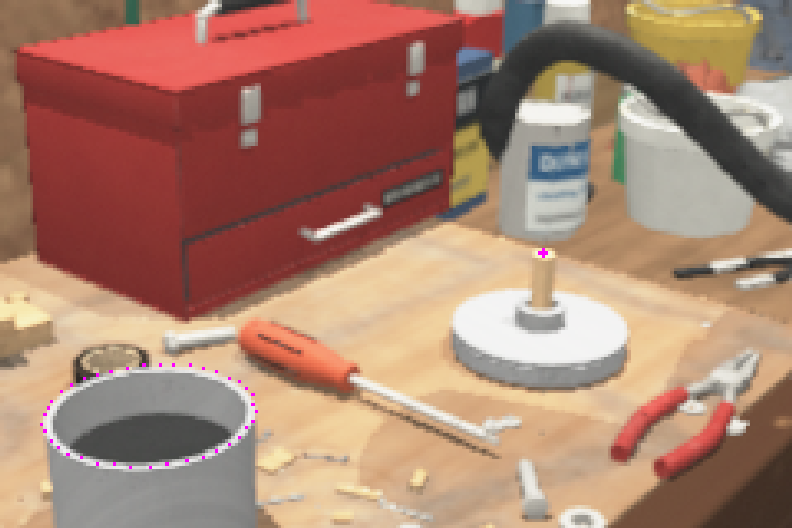

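Scene overlay: the projected rim ring (about u 173–237, v 241–271) and the post top (324,206) both sit on the object, so the two views agree. The move was refused, so I'll send every field in each row.

Call:
{"name": "step_arm", "arguments": {"steps": [{"dx":0.017,"dy":0.038,"dz":0.005,"wx":0,"wy":0,"wz":4.5,"hand":0},{"dx":0.017,"dy":0.038,"dz":0,"wx":0,"wy":0,"wz":4.5,"hand":0},{"dx":0.017,"dy":0.038,"dz":0,"wx":0,"wy":0,"wz":4.5,"hand":0},{"dx":0.017,"dy":0.038,"dz":0,"wx":0,"wy":0,"wz":4.5,"hand":0},{"dx":0.016,"dy":0.038,"dz":0,"wx":0,"wy":0,"wz":4.5,"hand":0},{"dx":0.016,"dy":0.038,"dz":0,"wx":0,"wy":0,"wz":4.5,"hand":0},{"dx":0.028,"dy":0.023,"dz":0,"wx":0,"wy":0,"wz":4.5,"hand":0},{"dx":0.028,"dy":0.023,"dz":0,"wx":0,"wy":0,"wz":4.5,"hand":0},{"dx":0.028,"dy":0.023,"dz":0,"wx":0,"wy":0,"wz":4.5,"hand":0},{"dx":0.028,"dy":0.023,"dz":0,"wx":0,"wy":0,"wz":4.5,"hand":0},{"dx":0.028,"dy":0.023,"dz":0,"wx":0,"wy":0,"wz":4.5,"hand":0},{"dx":0.028,"dy":0.023,"dz":0,"wx":0,"wy":0,"wz":4.5,"hand":0},{"dx":0.027,"dy":0.023,"dz":0,"wx":0,"wy":0,"wz":4.5,"hand":0},{"dx":0.027,"dy":0.022,"dz":0,"wx":0,"wy":0,"wz":5.5,"hand":0},{"dx":0,"dy":0,"dz":0,"wx":0,"wy":0,"wz":0,"hand":0},{"dx":0,"dy":0,"dz":0,"wx":0,"wy":0,"wz":0,"hand":0}]}}

```text
t: 1.9
eef_pos: [0.4731, -0.0652, 0.236]
orientation: [-0.0, 0.757, 0.654, -0.0]
ft_force: [-1.3, 0.8, -0.0]
width: 0.0856
```

Call:
{"name": "step_arm", "arguments": {"steps": [{"dx":0,"dy":0,"dz":-0.03,"wx":0,"wy":0,"wz":0,"hand":0},{"dx":0,"dy":0,"dz":-0.03,"wx":0,"wy":0,"wz":0,"hand":0},{"dx":0,"dy":0,"dz":-0.03,"wx":0,"wy":0,"wz":0,"hand":0},{"dx":0,"dy":0,"dz":-0.03,"wx":0,"wy":0,"wz":0,"hand":0},{"dx":0,"dy":0,"dz":-0.03,"wx":0,"wy":0,"wz":0,"hand":0},{"dx":0,"dy":0,"dz":-0.016,"wx":0,"wy":0,"wz":0,"hand":0},{"dx":0,"dy":0,"dz":-0.011,"wx":0,"wy":0,"wz":0,"hand":0},{"dx":0,"dy":0,"dz":0,"wx":0,"wy":0,"wz":0,"hand":120},{"dx":0,"dy":0,"dz":0,"wx":0,"wy":0,"wz":0,"hand":180},{"dx":0,"dy":0,"dz":0,"wx":0,"wy":0,"wz":0,"hand":190},{"dx":0,"dy":0,"dz":0,"wx":0,"wy":0,"wz":0,"hand":200},{"dx":0,"dy":0,"dz":0,"wx":0,"wy":0,"wz":0,"hand":215},{"dx":0,"dy":0,"dz":0,"wx":0,"wy":0,"wz":0,"hand":255},{"dx":0,"dy":0,"dz":0,"wx":0,"wy":0,"wz":0,"hand":255},{"dx":0,"dy":0,"dz":0,"wx":0,"wy":0,"wz":0,"hand":255},{"dx":0,"dy":0,"dz":0,"wx":0,"wy":0,"wz":0,"hand":255}]}}

```text
t: 3.5
eef_pos: [0.4729, -0.0656, 0.0597]
orientation: [0.0, 0.757, 0.653, -0.0]
ft_force: [-4.6, 0.9, 7.8]
width: 0.0134
```

```bash
python3 - <<'E'
from h import *
s=ctrl.read_state();print({k:np.round(s[k],4) for k in ("t","joint_positions","eef_pos","ft_force","wrist_torque","width")})
b=cam("scene");cv2.imwrite("pics/s3.png",cv2.resize(b["img"][130:290,160:400],None,fx=3.3,fy=3.3,interpolation=cv2.INTER_CUBIC)[:,:,::-1])
E
```

```text
{'t': np.float64(3.5), 'joint_positions': array([-1.3780e-01,  2.7210e-01, -4.1080e-01,  8.8790e-01, -1.0000e-04,
        1.5799e+00]), 'eef_pos': array([ 0.4729, -0.0656,  0.0597]), 'ft_force': array([-4.5968,  0.9371,  7.768 ]), 'wrist_torque': array([0.0946, 0.798 , 0.0446]), 'width': np.float64(0.0134)}
```

View pics/s3.png

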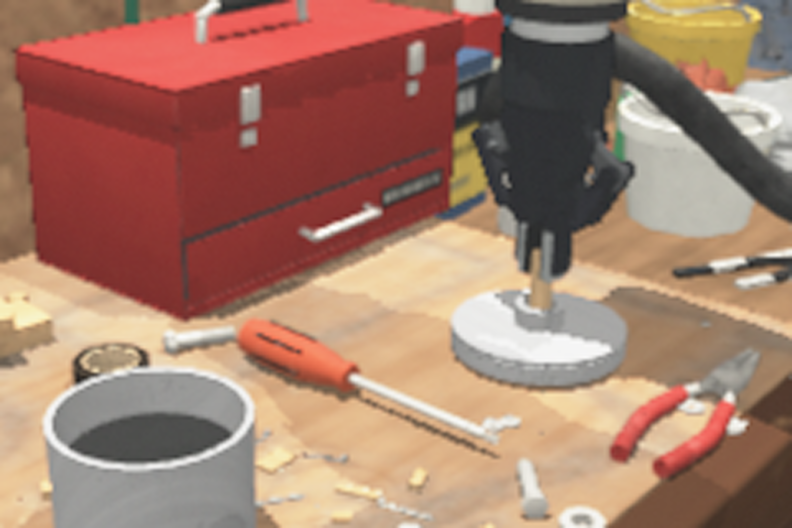

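The fingers hold the top of the post at crop (543,255), and the tips are clear of the collar at (540,310). I'll lift a little and check the load.

Call:
{"name": "step_arm", "arguments": {"steps": [{"dx":0,"dy":0,"dz":0.005,"wx":0,"wy":0,"wz":0,"hand":255},{"dx":0,"dy":0,"dz":0.01,"wx":0,"wy":0,"wz":0,"hand":255},{"dx":0,"dy":0,"dz":0.015,"wx":0,"wy":0,"wz":0,"hand":255},{"dx":0,"dy":0,"dz":0.02,"wx":0,"wy":0,"wz":0,"hand":255},{"dx":0,"dy":0,"dz":0.02,"wx":0,"wy":0,"wz":0,"hand":255},{"dx":0,"dy":0,"dz":0.02,"wx":0,"wy":0,"wz":0,"hand":255},{"dx":0,"dy":0,"dz":0.02,"wx":0,"wy":0,"wz":0,"hand":255},{"dx":0,"dy":0,"dz":0.01,"wx":0,"wy":0,"wz":0,"hand":255},{"dx":0,"dy":0,"dz":0,"wx":0,"wy":0,"wz":0,"hand":255},{"dx":0,"dy":0,"dz":0,"wx":0,"wy":0,"wz":0,"hand":255},{"dx":0,"dy":0,"dz":0,"wx":0,"wy":0,"wz":0,"hand":255},{"dx":0,"dy":0,"dz":0,"wx":0,"wy":0,"wz":0,"hand":255},{"dx":0,"dy":0,"dz":0,"wx":0,"wy":0,"wz":0,"hand":255}]}}

```text
t: 4.85
eef_pos: [0.4727, -0.0656, 0.1788]
orientation: [-0.0, 0.757, 0.653, -0.0]
ft_force: [0.2, 0.1, -2.9]
width: 0.0136
```

```bash
python3 - <<'E'
from h import *
s=ctrl.read_state();print({k:np.round(s[k],4) for k in ("t","joint_positions","eef_pos","ft_force","wrist_torque","width")})
b=cam("scene");cv2.imwrite("pics/s4.png",cv2.resize(b["img"][130:290,160:400],None,fx=3.3,fy=3.3,interpolation=cv2.INTER_CUBIC)[:,:,::-1])
E
```

```text
{'t': np.float64(4.85), 'joint_positions': array([-0.1379,  0.1836, -0.2042,  1.1839,  0.    ,  1.5799]), 'eef_pos': array([ 0.4727, -0.0656,  0.1788]), 'ft_force': array([ 0.2189,  0.0507, -2.9423]), 'wrist_torque': array([-0.0005, -0.0368, -0.0075]), 'width': np.float64(0.0136)}
```

View pics/s4.png

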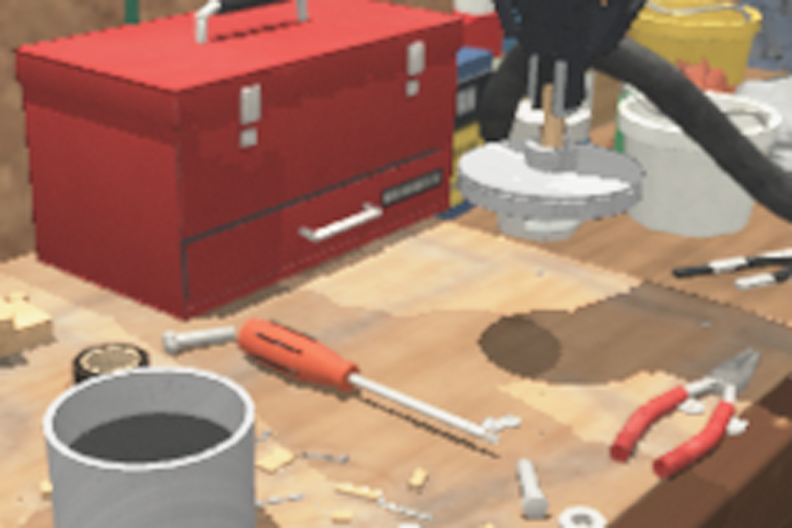

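Both lids rose together: the cover is near crop (550,180) and the load is about 3 N. I'll carry them over the canister and check level there.

Call:
{"name": "step_arm", "arguments": {"steps": [{"dx":0.001,"dy":0.01,"dz":0.003,"wx":0,"wy":0,"wz":0,"hand":255},{"dx":0.001,"dy":0.02,"dz":0.003,"wx":0,"wy":0,"wz":0,"hand":255},{"dx":0.002,"dy":0.03,"dz":0.005,"wx":0,"wy":0,"wz":0,"hand":255},{"dx":0.002,"dy":0.03,"dz":0,"wx":0,"wy":0,"wz":0,"hand":255},{"dx":0.002,"dy":0.03,"dz":0,"wx":0,"wy":0,"wz":0,"hand":255},{"dx":0.002,"dy":0.03,"dz":0,"wx":0,"wy":0,"wz":0,"hand":255},{"dx":0.002,"dy":0.03,"dz":0,"wx":0,"wy":0,"wz":0,"hand":255},{"dx":0.002,"dy":0.03,"dz":0,"wx":0,"wy":0,"wz":0,"hand":255},{"dx":0.002,"dy":0.03,"dz":0,"wx":0,"wy":0,"wz":0,"hand":255},{"dx":0.002,"dy":0.03,"dz":0,"wx":0,"wy":0,"wz":0,"hand":255},{"dx":0.002,"dy":0.03,"dz":0,"wx":0,"wy":0,"wz":0,"hand":255},{"dx":0.001,"dy":0.02,"dz":0,"wx":0,"wy":0,"wz":0,"hand":255},{"dx":0,"dy":0.014,"dz":0,"wx":0,"wy":0,"wz":0,"hand":255},{"dx":0,"dy":0.01,"dz":0,"wx":0,"wy":0,"wz":0,"hand":255},{"dx":0,"dy":0,"dz":0,"wx":0,"wy":0,"wz":0,"hand":255},{"dx":0,"dy":0,"dz":0,"wx":0,"wy":0,"wz":0,"hand":255},{"dx":0,"dy":0,"dz":0,"wx":0,"wy":0,"wz":0,"hand":255},{"dx":0,"dy":0,"dz":0,"wx":0,"wy":0,"wz":0,"hand":255}]}}

```text
t: 6.7
eef_pos: [0.4941, 0.2777, 0.1905]
orientation: [0.0, 0.757, 0.653, 0.0]
ft_force: [1.2, 0.0, -3.5]
width: 0.0134
```

```bash
python3 - <<'E'
from h import *
s=ctrl.read_state();print({k:np.round(s[k],4) for k in ("t","joint_positions","eef_pos","ft_force","wrist_torque","width")})
b=cam("scene");im=b["img"].copy();im=cv2.resize(im,None,fx=4,fy=4,interpolation=cv2.INTER_CUBIC)
e=s["eef_pos"];z0=e[2]-.0595
def circ(r,z,col):
    for t in np.linspace(0,2*np.pi,72):
        p=proj(b,(e[0]+r*np.cos(t),e[1]+r*np.sin(t),z));cv2.circle(im,(int(p[0]*4+2),int(p[1]*4+2)),1,col,-1)
circ(.063,z0+.022,(255,0,255));circ(.063,z0+.004,(0,255,0));circ(.018,z0+.038,(255,0,0));circ(.046,z0,(255,255,0))
u,v=proj(b,(e[0],e[1],z0+.02));x=int(u*4);y=int(v*4)
cv2.imwrite("pics/s5.png",im[max(0,y-260):y+300,max(0,x-350):x+350][:,:,::-1])
E
```

```text
{'t': np.float64(6.7), 'joint_positions': array([ 5.1200e-01,  3.6090e-01,  6.1800e-02,  1.2716e+00, -1.0000e-04,
        2.2307e+00]), 'eef_pos': array([0.4941, 0.2777, 0.1905]), 'ft_force': array([ 1.1644,  0.0177, -3.4968]), 'wrist_torque': array([ 0.0239, -0.0112,  0.0641]), 'width': np.float64(0.0134)}
```

View pics/s5.png

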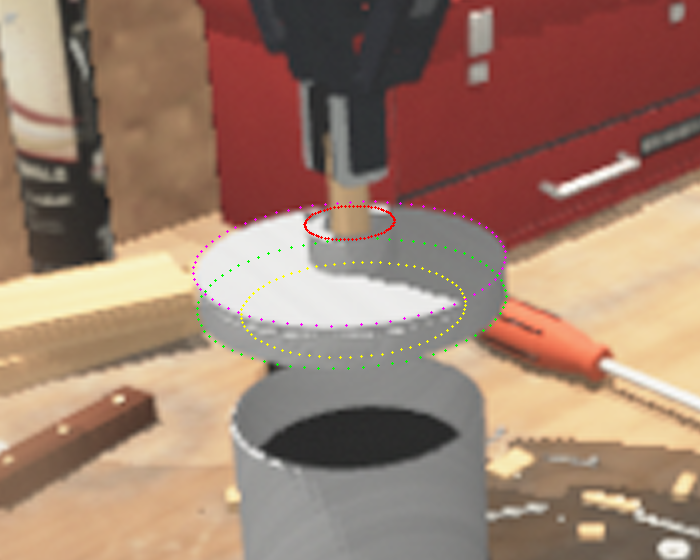

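The level overlay for the cover (magenta, u 193–505) and collar (red) lies right on the picture, so the stack is level and centred. I'll lower to just above contact.

Call:
{"name": "step_arm", "arguments": {"steps": [{"dx":-0.0005,"dy":0.001,"dz":-0.004,"wx":0,"wy":0,"wz":0,"hand":255},{"dx":0,"dy":0,"dz":-0.008,"wx":0,"wy":0,"wz":0,"hand":255},{"dx":0,"dy":0,"dz":-0.008,"wx":0,"wy":0,"wz":0,"hand":255},{"dx":0,"dy":0,"dz":-0.008,"wx":0,"wy":0,"wz":0,"hand":255},{"dx":0,"dy":0,"dz":-0.006,"wx":0,"wy":0,"wz":0,"hand":255},{"dx":0,"dy":0,"dz":-0.006,"wx":0,"wy":0,"wz":0,"hand":255},{"dx":0,"dy":0,"dz":-0.005,"wx":0,"wy":0,"wz":0,"hand":255},{"dx":0,"dy":0,"dz":-0.005,"wx":0,"wy":0,"wz":0,"hand":255},{"dx":0,"dy":0,"dz":-0.005,"wx":0,"wy":0,"wz":0,"hand":255},{"dx":0,"dy":0,"dz":-0.004,"wx":0,"wy":0,"wz":0,"hand":255},{"dx":0,"dy":0,"dz":0,"wx":0,"wy":0,"wz":0,"hand":255},{"dx":0,"dy":0,"dz":0,"wx":0,"wy":0,"wz":0,"hand":255}]}}

```text
t: 7.95
eef_pos: [0.4935, 0.2794, 0.1314]
orientation: [-0.0, 0.757, 0.653, 0.0]
ft_force: [0.2, 0.0, -2.9]
width: 0.0133
```

Call:
{"name": "step_arm", "arguments": {"steps": [{"dx":0,"dy":0,"dz":-0.001,"wx":0,"wy":0,"wz":0,"hand":255},{"dx":0,"dy":0,"dz":-0.001,"wx":0,"wy":0,"wz":0,"hand":255},{"dx":0,"dy":0,"dz":-0.001,"wx":0,"wy":0,"wz":0,"hand":255},{"dx":0,"dy":0,"dz":-0.001,"wx":0,"wy":0,"wz":0,"hand":255},{"dx":0,"dy":0,"dz":-0.001,"wx":0,"wy":0,"wz":0,"hand":255},{"dx":0,"dy":0,"dz":0,"wx":0,"wy":0,"wz":0,"hand":255},{"dx":0,"dy":0,"dz":0,"wx":0,"wy":0,"wz":0,"hand":255}]}}

```text
t: 8.65
eef_pos: [0.4935, 0.2794, 0.1263]
orientation: [0.0, 0.757, 0.653, 0.0]
ft_force: [0.3, 0.4, -3.3]
width: 0.0131
```

Call:
{"name": "step_arm", "arguments": {"steps": [{"dx":0,"dy":-0.0005,"dz":-0.001,"wx":0,"wy":0,"wz":0,"hand":255},{"dx":0,"dy":0,"dz":-0.001,"wx":0,"wy":0,"wz":0,"hand":255},{"dx":0,"dy":0,"dz":-0.001,"wx":0,"wy":0,"wz":0,"hand":255},{"dx":0,"dy":0,"dz":0,"wx":0,"wy":0,"wz":0,"hand":255},{"dx":0,"dy":0,"dz":0,"wx":0,"wy":0,"wz":0,"hand":255}]}}

```text
t: 9.15
eef_pos: [0.4935, 0.2789, 0.1233]
orientation: [0.0, 0.757, 0.653, -0.0]
ft_force: [-1.0, -0.2, -1.8]
width: 0.0137
```

Call:
{"name": "step_arm", "arguments": {"steps": [{"dx":0,"dy":0,"dz":-0.001,"wx":0,"wy":0,"wz":0,"hand":255},{"dx":0,"dy":0,"dz":-0.001,"wx":0,"wy":0,"wz":0,"hand":255},{"dx":0,"dy":0,"dz":0,"wx":0,"wy":0,"wz":0,"hand":255},{"dx":0,"dy":0,"dz":0,"wx":0,"wy":0,"wz":0,"hand":255}]}}

```text
t: 9.55
eef_pos: [0.4935, 0.2788, 0.1212]
orientation: [-0.0, 0.757, 0.653, -0.0]
ft_force: [0.3, 0.5, -1.9]
width: 0.0134
```

Call:
{"name": "step_arm", "arguments": {"steps": [{"dx":0,"dy":0,"dz":-0.001,"wx":0,"wy":0,"wz":0,"hand":255},{"dx":0,"dy":0,"dz":-0.001,"wx":0,"wy":0,"wz":0,"hand":255},{"dx":0,"dy":0,"dz":0,"wx":0,"wy":0,"wz":0,"hand":255},{"dx":0,"dy":0,"dz":0,"wx":0,"wy":0,"wz":0,"hand":255}]}}

```text
t: 9.95
eef_pos: [0.4935, 0.2789, 0.1193]
orientation: [0.0, 0.757, 0.653, 0.0]
ft_force: [0.3, -0.2, -1.8]
width: 0.0132
```

The cover has landed: the load dropped from about 3.2 N to 1.8 N. Lowering on.

Call:
{"name": "step_arm", "arguments": {"steps": [{"dx":0,"dy":0,"dz":-0.001,"wx":0,"wy":0,"wz":0,"hand":255},{"dx":0,"dy":0,"dz":-0.001,"wx":0,"wy":0,"wz":0,"hand":255},{"dx":0,"dy":0,"dz":0,"wx":0,"wy":0,"wz":0,"hand":255},{"dx":0,"dy":0,"dz":0,"wx":0,"wy":0,"wz":0,"hand":255}]}}

```text
t: 10.35
eef_pos: [0.4935, 0.2789, 0.1174]
orientation: [-0.0, 0.757, 0.653, 0.0]
ft_force: [-1.3, 0.3, 1.7]
width: 0.0133
```

Call:
{"name": "step_arm", "arguments": {"steps": [{"dx":0,"dy":0,"dz":-0.001,"wx":0,"wy":0,"wz":0,"hand":255},{"dx":0,"dy":0,"dz":-0.001,"wx":0,"wy":0,"wz":0,"hand":255},{"dx":0,"dy":0,"dz":0,"wx":0,"wy":0,"wz":0,"hand":255},{"dx":0,"dy":0,"dz":0,"wx":0,"wy":0,"wz":0,"hand":255}]}}

```text
t: 10.75
eef_pos: [0.4935, 0.2789, 0.1154]
orientation: [-0.0, 0.757, 0.653, 0.0]
ft_force: [-2.3, -0.1, 4.3]
width: 0.0135
```

Call:
{"name": "step_arm", "arguments": {"steps": [{"dx":0,"dy":0,"dz":-0.001,"wx":0,"wy":0,"wz":0,"hand":255},{"dx":0,"dy":0,"dz":-0.0007,"wx":0,"wy":0,"wz":0,"hand":255},{"dx":0,"dy":0,"dz":0,"wx":0,"wy":0,"wz":0,"hand":255},{"dx":0,"dy":0,"dz":0,"wx":0,"wy":0,"wz":0,"hand":255},{"dx":0,"dy":0,"dz":0,"wx":0,"wy":0,"wz":0,"hand":255},{"dx":0,"dy":0,"dz":0,"wx":0,"wy":0,"wz":0,"hand":255},{"dx":0,"dy":0,"dz":0,"wx":0,"wy":0,"wz":0,"hand":255}]}}

```text
t: 11.45
eef_pos: [0.4935, 0.2789, 0.1138]
orientation: [-0.0, 0.757, 0.653, 0.0]
ft_force: [-3.4, 1.2, 5.9]
width: 0.0131
```

The pad force is about 8 N, matching 5.3 mm of travel. I'll ease off, release and check.

Call:
{"name": "step_arm", "arguments": {"steps": [{"dx":0,"dy":0,"dz":0.001,"wx":0,"wy":0,"wz":0,"hand":255},{"dx":0,"dy":0,"dz":0.001,"wx":0,"wy":0,"wz":0,"hand":255},{"dx":0,"dy":0,"dz":0.001,"wx":0,"wy":0,"wz":0,"hand":255},{"dx":0,"dy":0,"dz":0,"wx":0,"wy":0,"wz":0,"hand":255},{"dx":0,"dy":0,"dz":0,"wx":0,"wy":0,"wz":0,"hand":180},{"dx":0,"dy":0,"dz":0,"wx":0,"wy":0,"wz":0,"hand":100},{"dx":0,"dy":0,"dz":0,"wx":0,"wy":0,"wz":0,"hand":0},{"dx":0,"dy":0,"dz":0,"wx":0,"wy":0,"wz":0,"hand":0},{"dx":0,"dy":0,"dz":0,"wx":0,"wy":0,"wz":0,"hand":0},{"dx":0,"dy":0,"dz":0,"wx":0,"wy":0,"wz":0,"hand":0},{"dx":0,"dy":0,"dz":0,"wx":0,"wy":0,"wz":0,"hand":0},{"dx":0,"dy":0,"dz":0,"wx":0,"wy":0,"wz":0,"hand":0}]}}

```text
t: 12.65
eef_pos: [0.4935, 0.2789, 0.1166]
orientation: [0.0, 0.757, 0.653, 0.0]
ft_force: [0.0, -0.9, 0.1]
width: 0.0852
```

```bash
python3 - <<'E'
from h import *
s=ctrl.read_state();print({k:np.round(s[k],4) for k in ("t","eef_pos","ft_force","wrist_torque","width")})
b=cam("scene");im=cv2.resize(b["img"],None,fx=4,fy=4,interpolation=cv2.INTER_CUBIC)
x0,y0=.4938,.2785
def circ(r,z,col):
    for t in np.linspace(0,2*np.pi,72):
        p=proj(b,(x0+r*np.cos(t),y0+r*np.sin(t),z));cv2.circle(im,(int(p[0]*4+2),int(p[1]*4+2)),1,col,-1)
circ(.063,.089,(255,0,255));circ(.018,.105,(255,0,0));circ(.008,.085-.0255+.077,(255,255,0))
u,v=proj(b,(x0,y0,.105));x=int(u*4);y=int(v*4)
cv2.imwrite("pics/s6.png",im[max(0,y-280):y+280,max(0,x-350):x+350][:,:,::-1])
E
```

```text
{'t': np.float64(12.65), 'eef_pos': array([0.4935, 0.2789, 0.1166]), 'ft_force': array([ 0.0296, -0.9365,  0.0767]), 'wrist_torque': array([ 0.0054, -0.0029,  0.0286]), 'width': np.float64(0.0852)}
```

View pics/s6.png

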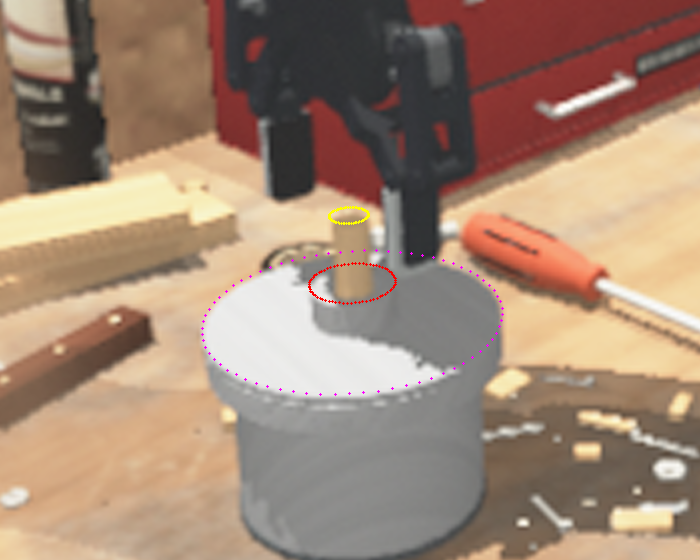

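Scene crop: the cover is seated level on the rim and the post stands upright on its predicted spot (350,215). The open fingers are clear. Now the collar.

Call:
{"name": "step_arm", "arguments": {"steps": [{"dx":0,"dy":0,"dz":-0.008,"wx":0,"wy":0,"wz":0,"hand":0},{"dx":0,"dy":0,"dz":-0.008,"wx":0,"wy":0,"wz":0,"hand":0},{"dx":0,"dy":0,"dz":-0.007,"wx":0,"wy":0,"wz":0,"hand":0},{"dx":0,"dy":0,"dz":0,"wx":0,"wy":0,"wz":0,"hand":80},{"dx":0,"dy":0,"dz":0,"wx":0,"wy":0,"wz":0,"hand":110},{"dx":0,"dy":0,"dz":0,"wx":0,"wy":0,"wz":0,"hand":125},{"dx":0,"dy":0,"dz":0,"wx":0,"wy":0,"wz":0,"hand":140},{"dx":0,"dy":0,"dz":0,"wx":0,"wy":0,"wz":0,"hand":155},{"dx":0,"dy":0,"dz":0,"wx":0,"wy":0,"wz":0,"hand":255},{"dx":0,"dy":0,"dz":0,"wx":0,"wy":0,"wz":0,"hand":255},{"dx":0,"dy":0,"dz":0,"wx":0,"wy":0,"wz":0,"hand":255},{"dx":0,"dy":0,"dz":0,"wx":0,"wy":0,"wz":0,"hand":255}]}}

```text
t: 13.9
eef_pos: [0.4937, 0.279, 0.0943]
orientation: [0.0, 0.757, 0.653, 0.0]
ft_force: [-1.9, -0.3, 7.6]
width: 0.0324
```

Call:
{"name": "step_arm", "arguments": {"steps": [{"dx":0,"dy":0,"dz":0.002,"wx":0,"wy":0,"wz":0,"hand":255},{"dx":0,"dy":0,"dz":0.003,"wx":0,"wy":0,"wz":0,"hand":255},{"dx":0,"dy":0,"dz":0,"wx":0,"wy":0,"wz":0,"hand":255},{"dx":0,"dy":0,"dz":0,"wx":0,"wy":0,"wz":0,"hand":255}]}}

```text
t: 14.3
eef_pos: [0.4935, 0.2789, 0.0986]
orientation: [-0.0, 0.757, 0.653, 0.0]
ft_force: [0.4, 0.3, -0.7]
width: 0.0328
```

```bash
python3 - <<'E'
from h import *
s=ctrl.read_state();print({k:np.round(s[k],4) for k in ("t","eef_pos","ft_force","wrist_torque","width")})
b=cam("scene");im=cv2.resize(b["img"],None,fx=4,fy=4,interpolation=cv2.INTER_CUBIC)
u,v=proj(b,(.4938,.2785,.105));x=int(u*4);y=int(v*4)
cv2.imwrite("pics/s7.png",im[max(0,y-280):y+280,max(0,x-350):x+350][:,:,::-1])
E
```

```text
{'t': np.float64(14.3), 'eef_pos': array([0.4935, 0.2789, 0.0986]), 'ft_force': array([ 0.4283,  0.2901, -0.6881]), 'wrist_torque': array([-0.0054, -0.0051, -0.0278]), 'width': np.float64(0.0328)}
```

View pics/s7.png

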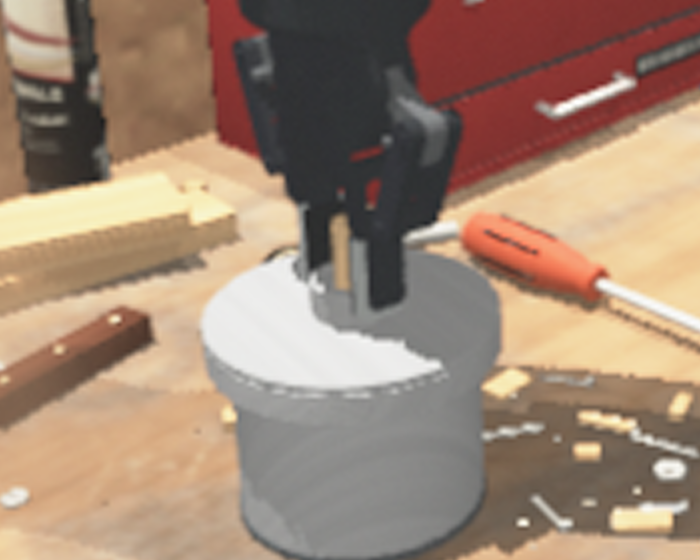

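The fingers grip the collar with the post free between them, and the cover still looks level. Continuing straight up slowly, with a check.

Call:
{"name": "step_arm", "arguments": {"steps": [{"dx":0,"dy":0,"dz":0.003,"wx":0,"wy":0,"wz":0,"hand":255},{"dx":0,"dy":0,"dz":0.004,"wx":0,"wy":0,"wz":0,"hand":255},{"dx":0,"dy":0,"dz":0.004,"wx":0,"wy":0,"wz":0,"hand":255},{"dx":0,"dy":0,"dz":0,"wx":0,"wy":0,"wz":0,"hand":255},{"dx":0,"dy":0,"dz":0,"wx":0,"wy":0,"wz":0,"hand":255}]}}

```text
t: 14.85
eef_pos: [0.4936, 0.2789, 0.1097]
orientation: [0.0, 0.757, 0.653, 0.0]
ft_force: [-1.2, -0.4, -1.3]
width: 0.0324
```

Call:
{"name": "step_arm", "arguments": {"steps": [{"dx":0,"dy":0,"dz":0.003,"wx":0,"wy":0,"wz":0,"hand":255},{"dx":0,"dy":0,"dz":0.005,"wx":0,"wy":0,"wz":0,"hand":255},{"dx":0,"dy":0,"dz":0.006,"wx":0,"wy":0,"wz":0,"hand":255},{"dx":0,"dy":0,"dz":0.007,"wx":0,"wy":0,"wz":0,"hand":255},{"dx":0,"dy":0,"dz":0.007,"wx":0,"wy":0,"wz":0,"hand":255},{"dx":0,"dy":0,"dz":0.008,"wx":0,"wy":0,"wz":0,"hand":255},{"dx":0,"dy":0,"dz":0.008,"wx":0,"wy":0,"wz":0,"hand":255},{"dx":0,"dy":0,"dz":0.008,"wx":0,"wy":0,"wz":0,"hand":255},{"dx":0,"dy":0,"dz":0.008,"wx":0,"wy":0,"wz":0,"hand":255},{"dx":0,"dy":0,"dz":0.008,"wx":0,"wy":0,"wz":0,"hand":255},{"dx":0,"dy":0,"dz":0.008,"wx":0,"wy":0,"wz":0,"hand":255},{"dx":0,"dy":0,"dz":0.008,"wx":0,"wy":0,"wz":0,"hand":255},{"dx":0,"dy":0,"dz":0.006,"wx":0,"wy":0,"wz":0,"hand":255},{"dx":0,"dy":0,"dz":0.004,"wx":0,"wy":0,"wz":0,"hand":255},{"dx":0,"dy":0,"dz":0,"wx":0,"wy":0,"wz":0,"hand":255},{"dx":0,"dy":0,"dz":0,"wx":0,"wy":0,"wz":0,"hand":255},{"dx":0,"dy":0,"dz":0,"wx":0,"wy":0,"wz":0,"hand":255},{"dx":0,"dy":0,"dz":0,"wx":0,"wy":0,"wz":0,"hand":255}]}}

```text
t: 16.65
eef_pos: [0.4934, 0.2788, 0.2033]
orientation: [-0.0, 0.757, 0.653, -0.0]
ft_force: [0.2, 0.3, -1.3]
width: 0.0327
```

```bash
python3 - <<'E'
from h import *
s=ctrl.read_state();print({k:np.round(s[k],4) for k in ("t","eef_pos","ft_force","wrist_torque","width")})
b=cam("scene");im=cv2.resize(b["img"],None,fx=4,fy=4,interpolation=cv2.INTER_CUBIC)
e=s["eef_pos"];zo=e[2]-.0095
def circ(x0,y0,r,z,col):
    for t in np.linspace(0,2*np.pi,72):
        p=proj(b,(x0+r*np.cos(t),y0+r*np.sin(t),z));cv2.circle(im,(int(p[0]*4+2),int(p[1]*4+2)),1,col,-1)
print("cover origin if grip held",zo)
circ(e[0],e[1],.063,zo+.004,(255,0,255));circ(e[0],e[1],.063,.154-.014,(0,255,0));circ(.4938,.2785,.008,.0605+.077,(255,255,0))
u,v=proj(b,(.4938,.2785,.14));x=int(u*4);y=int(v*4)
cv2.imwrite("pics/s8.png",im[max(0,y-300):y+280,max(0,x-350):x+350][:,:,::-1])
E
```

```text
{'t': np.float64(16.65), 'eef_pos': array([0.4934, 0.2788, 0.2033]), 'ft_force': array([ 0.2316,  0.3317, -1.3388]), 'wrist_torque': array([-0.0298,  0.0196, -0.0223]), 'width': np.float64(0.0327)}
cover origin if grip held 0.19378321899470188
```

View pics/s8.png

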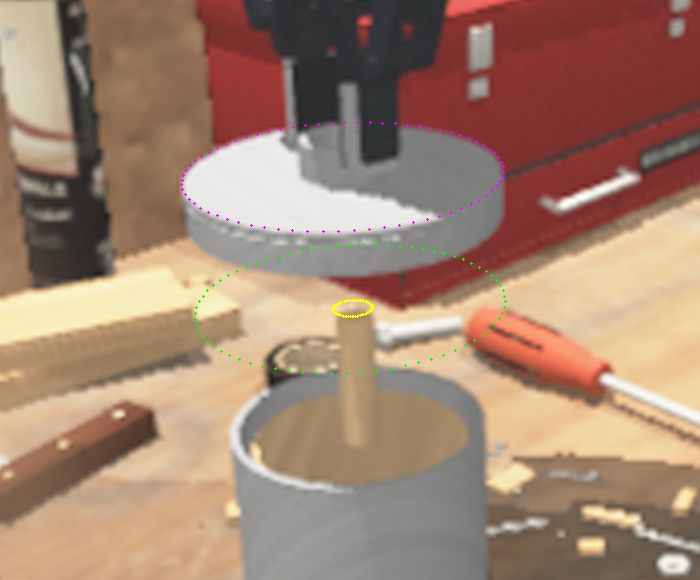

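The cover is held level (the overlay matches), about 40 mm above the required height. The lid sits seated with its post upright, and the load of 1.3 N matches the cover alone.

```bash
python3 -c "
from h import *
ctrl.sign_off()
s=ctrl.read_state();print(s['t'],s['eef_pos'],s['ft_force'],s['width'])"
```

```text
the job is handed in; nothing more can be done
the job is handed in; nothing more can be done
```

The job is done and handed in at about t = 16.7 s, well inside the 48 s limit; the sign-off gives no verdict.

- **Placing:** I lifted both lids together by the post and lowered them level onto the canister. The load dropped from about 3.2 N to 1.8 N when the cover landed on the rim.
- **Pressing:** I lowered the post until the inner lid met its pad, then pressed it home with about 8 N. The force reading and the roughly 5 mm of pad travel both give that figure.
- **Lifting the cover:** I let go of the post, gripped the collar and raised the cover straight up.

**Last checks:**
- The cover is held level, with its origin at about 0.194 m against the required 0.154 m.
- Its skirt is well clear of the top of the post.
- The wrist load is 1.3 N, which fits the cover alone.
- The inner lid is seated with its post upright at the predicted position.

**Odd readings:** My first move call was refused because its rows left out some fields; nothing moved. The finger-opening reading was about 3 mm under the true diameters on both the post and the collar, but neither grip slipped visibly. I used 9 of the 10 pictures.

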